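Seat the glued heel in its drying stand and turn the stand's flag to red

ROBOT

A 7-joint arm with a two-finger parallel gripper is mounted at the origin on a cart in front of the work surface, level with it; the furniture and walls round the work are solid. World frame = base frame: x ahead of the robot, y to its left, z up, the work surface at z = 0. Lengths are in mm, angles in rad, forces in N, time in s.
With the tool pointing down it reaches from about 400 to 875 mm from the base axis. Payload 19.3 kg.
Tool frame: the origin (TCP) lies midway between the tips of the shut fingers; the grasp point (between the pads) lies 19 mm behind it (ctrl.grip_point_offset is the distance from the TCP to the grasp point, in mm); z points along the fingers, y is the line along which they close (so a half turn about z gives the same grasp; the last joint's range is limited). The gripper opens to 85 mm and grips with 20 to 120 N. Pads are 22 mm wide; open, the fingers measure 114 mm over their backs; the gripper's body (76 mm by 85 mm) begins 54 mm behind the grasp point. The pads swing forward as they close: fully open they stand 13 mm farther back than shut.
Start: joints at [1.204, 0.521, -0.036, 1.599, 0.021, 1.021, -0.113], TCP at [182.76, -597.673, 231.291] pointing down, gripper open.
Joint ranges: [-2.91, 2.91], [-0.3, 2.13], [-1.5, 1.42], [0.17, 2.43], [-1.26, 4.41], [0.16, 1.93], [-2.52, 2.52]. Speed limits (rad/s): [1.89, 1.89, 2.39, 2.39, 3.01, 3.01, 3.01].

INTERFACE

Orientations are given as a rotation vector (axis times angle).
In Python, from plant import ctrl, viewer, spotter gives the robot as it stands.
- The arm moves only by the tool servo_tool, never from a script. Its argument "rows" is a list that holds one entry, the list of rows, each a list of 5 numbers: the shift along the world's x, y, z scaled (see below), then the turn about the world's z scaled (see below), then the gripper command: -1 is fully open, 1 is shut, values between are in proportion. In form: [[[x, y, z, roll, claw], ...]]. A call has 1 to 10 rows; each row is the pose to reach, as a shift and turn from the pose commanded when the call began, turning the shorter way round; what a row does not reach only later rows make up. The controller multiplies each number of a shift by 60 cm and each number of a turn by pi rad. A row lasts 1/8 s, in which the tool goes at most 62.5 mm and 10.7 degrees, less where a joint would pass 70% of its speed; a pose out of reach is approached as far as the arm can. A call with a number of a shift or a turn outside -1 to 1 is refused whole. A call with a gripper value outside its range is refused whole. The fingers move at their own pace and stop on an object; "force" is the grip in N (left out, the last holds). Time passes only in rows, so rows that repeat a pose let the fingers close. It gives the time, the measured TCP pose, the force, the opening and the grip force at its end, in the units of the state.
- ctrl.get_obs(): the state, without advancing time (a new reading comes with each control period).
- viewer.capture(name): name is "scene" or "top" or "wrist"; returns a dict with "color" (420x560x3 uint8, blue, green, red), "range_z" (420x560 float32, mm along the optical axis (not along the pixel's ray), 0 where there is no reading), "fx", "fy", "cx", "cy" (pixels), "k1" (the pictures are not rectified: a ray, as slopes to the right and down, at radius r is drawn at 1 + k1 r^2 times it, then the intrinsics apply), "R" (3x3) and "t" (3): a world point X has camera coordinates R X + t. Camera axes: x right, y down, z forward; pixel columns grow to the right and rows downward; lengths in mm; the calibration is good to about 2 mm. A picture is of the moment at which its call begins.
- ctrl.hand_in(): hands the job in; it is judged then, once.
Trained networks look in a picture, given as the dict that the camera call returned (one of the last four; its "shot" number tells which), for a name from the list of things; names that differ only in an ending like _2 or _b are one class to them, and where a whole thing is asked for, a point or a joint stands for the part that bears it (a point fixed in the world has none). Each returns a list of dicts, best first, with "p" (0 to 1); they miss things now and then, are a little off and sometimes report something else, mostly with a low value. They report only what shows in the picture. A call takes as long as a camera call. They do not tell look-alikes from the thing itself.
- spotter.recognise(target, picture): "location" ([column, row] in pixels, amid what is visible of it).
- spotter.trace(target, picture): "region" (420x560 bool, what is visible of it) and "location" ([column, row] in pixels, amid what is visible of it).
The state is a dict: "time": time; "joints": joint angles; "qvel": joint speeds; "joint_efforts": joint torques, N m; "ee_pos": TCP position; "orientation": TCP orientation; "ft_force": force on the tool from outside, world axes, zero at the start; "wrist_torque": the same for the moment, N m; "opening": opening from 0.0 (shut) to 1.0 (fully open); "finger_force": force on a finger pad.
Only numpy, scipy, OpenCV 4.12 (cv2) and the standard library are available. Lean on these libraries where they do the work, as an engineer would, in place of code of your own. Each camera call takes 0.05 s, during which the arm holds its last target. There are 200 camera calls.

TASK

One of the three drying stands holds a freshly glued heel that stands short of the back stop, its flag still green. Using the fingertips only, gently, without gripping the heel or the flag and without lifting the heel, push the heel along its lane until it is fully home against the stop; then flip that stand's hinged flag right over its pivot until it lies flat with the red face up, so that everyone sees the glue is setting. Leave the other two stands, their flags and heel, and everything else on the bench as they are.

Things in the scene. Friction and masses are not known exactly. Their poses are not given: they have to be found in the camera images.
- stand_a: Drying stand with the heel that is short of its stop: plywood, 240 (x) x 124 (y) x 12 mm, fixed. Origin: centre of its underside; x to its rear (away from the robot, up to 0.1 rad askew), y to its left. At its front a steel bracket carries the flag; behind it a lane runs back along the centre line to a stop. All three stands are built alike
- stand_a_stop (a point): foot of stand_a's back stop, mid-lane, on the lane floor (z = 12 mm): the stop's cork face is here, 29 mm high (the stop itself 34 mm), 98 mm along the stand's x. The lane runs 150 mm forward from here: 60 mm wide between two rails whose tops are 16 mm above the floor
- heel_a_mid (a point): centre (half-way up) of the loose glued heel in stand_a's lane: light and darker wood layers on black rubber, 70 (x) x 56 (y) x 40 mm high, 0.1 to 0.25 kg. Flat end at +x, 35 mm from the centre, meets the stop; round end (radius 28 mm) at -x, 35 mm from the centre, is pushed. Starts 20 to 46 mm short of the stop, leaving 50 mm or more free between it and the flag bracket
- stand_a_flag (a joint): hinge of stand_a's flag, rad: 0 = lying flat towards the stand's left, green face up; 1.57 = upright; 3.14 = right over, flat towards the stand's right, red face up. Starts at 0 to 0.25. A friction hinge: about 1 N at the free edge turns it, and it stays at any angle where it is left, so it must be brought all the way over
- stand_a_flag_hinge (a point): hinge pin of stand_a's flag, mid-length, fixed, 60 mm above the bench, -94 mm along the stand's x; axes as the stand's, pin along x. Bracket: two ears 43 mm apart along the pin, 9 mm above it, with rest bars to 25 mm either side. At joint value a the free edge lies 56 mm x cos(a) along the stand's y and 56 mm x sin(a) above the pin
- stand_a_flag_edge (a point): middle of the free edge of stand_a's flag, moving with it. The flag: aluminium paddle 3 mm thick, 36 mm wide (along the pin), 56 mm from pin to free edge (rolled, 6 mm thick); one face green with a white ring, the other red with a white bar. Lying at the left it has 45 mm of free air below the free edge, open from the left, so a fingertip tilted sideways can lift it
- stand_b: Drying stand like stand_a, with a heel already home in it and its flag already red; to be left alone. Origin and axes as for stand_a
- heel_b_mid (a point): centre of the heel (like the other one) that is already home against the stop of stand_b; to be left alone
- stand_b_flag (a joint): hinge of stand_b's flag, rad: 0 = lying flat towards the stand's left, green face up; 1.57 = upright; 3.14 = right over, flat towards the stand's right, red face up. Already at about 3.1: to be left alone
- stand_c: Drying stand like stand_a, empty, its flag green; to be left alone. Origin and axes as for stand_a
- stand_c_flag (a joint): hinge of stand_c's flag, rad: 0 = lying flat towards the stand's left, green face up; 1.57 = upright; 3.14 = right over, flat towards the stand's right, red face up. At about 0: to be left alone
- glue_bottle: white glue bottle with a red nozzle, 57 mm across, 146 mm high, standing; origin at the centre of its underside; a bystander
- paste_tub: small cream tub with lid, 72 mm across, 42 mm high; origin at the centre of its underside; a bystander
- glue_brush: flat glue brush with a green handle, 179 mm long, 15 mm high, lying; origin under its middle; a bystander
- thread_spool: brown thread spool, 42 mm across, 45 mm high; origin at the centre of its underside; a bystander
- sanding_block: brown cork sanding block, 71 x 100 x 25 mm, lying; origin at the centre of its underside; a bystander
Not all that is in view belongs to the job. What is shaped like the part that bears heel_a_mid but blue is not meant.

How it is judged:
By the outcome, as a careful person would: the job done as asked, in the order asked, and still so for the second after the job is handed in, with the robot touching nothing.
It also fails if it takes over 51 s, if anything falls off the work surface, if the arm or the gripper's body presses on something with over 40 N, if the wrist force passes 120 N, or if a joint passes its speed limit or range.

## Working session

There is one attempt and no reset: what is moved stays moved. The work goes in short steps, Python scripts to look and compute and a tool call to move; the robot and the scene stay as the last step left them, time stands still between calls to the robot, and variables do not carry over. Pictures are saved under pics/ and viewed, at most 10 in all, crops included, and the job is handed in when it is done.

Besides the shell and the picture viewer there is one more tool, called after "Request:" by a JSON object that holds its "name" and its "arguments". servo_tool: Moves the arm, as the interface text tells. Shifts and turns lie within -1 to 1; 1 stands for 60 cm of shift or pi rad of turn. Its arguments: {"type":"object","properties":{"rows":{"type":"array"},"force":{"type":"number"}},"required":["rows"]}

```bash
mkdir -p pics; ls; cat > h.py <<'E'
import numpy as np, cv2
from plant import ctrl, viewer, spotter
def ray(P,u,v):
    # returns slopes (undistorted)
    xd=(np.asarray(u,float)-P['cx'])/P['fx']; yd=(np.asarray(v,float)-P['cy'])/P['fy']
    x,y=xd.copy(),yd.copy()
    for _ in range(20):
        s=1+P['k1']*(x*x+y*y); x=xd/s; y=yd/s
    return x,y
def pts(P,u,v,z=None):
    u=np.atleast_1d(u);v=np.atleast_1d(v)
    x,y=ray(P,u,v)
    if z is None: z=P['range_z'][v.astype(int),u.astype(int)]
    C=np.stack([x*z,y*z,z*np.ones_like(x)],-1)
    return (C-np.asarray(P['t']))@np.asarray(P['R'])
def cloud(P):
    v,u=np.mgrid[0:420,0:560]
    return pts(P,u.ravel(),v.ravel()).reshape(420,560,3)
def proj(P,X):
    c=np.asarray(P['R'])@np.asarray(X,float)+P['t']; x,y=c[:2]/c[2]; s=1+P['k1']*(x*x+y*y)
    return P['fx']*x*s+P['cx'],P['fy']*y*s+P['cy']
E
python3 - <<'E'
from h import *
T=viewer.capture("top");S=viewer.capture("scene")
print(ctrl.get_obs())
for n,P in(("top",T),("scene",S)):
    cv2.imwrite(f"pics/{n}0.png",P['color'])
    for k in["heel_a_mid","stand_a","stand_a_flag","glue_bottle"]:
        for d in spotter.trace(k,P):
            m=d['region']&(P['range_z']>0); v,u=np.nonzero(m)
            X=np.median(pts(P,u,v),0) if len(u) else None
            print(n,k,round(d['p'],2),np.round(d['location']),m.sum(),np.round(X,0))
E
```

```text
pics
{'time': 0.1, 'joints': array([ 1.20380228,  0.52198318, -0.03632184,  1.59993927,  0.02123991,
        1.02108764, -0.11281778]), 'qvel': array([ 0.00035017, -0.00299752, -0.00068222, -0.00034451, -0.0003634 ,
       -0.00087287,  0.00081582]), 'joint_efforts': array([ 1.85403289e-03, -9.28498936e+01,  1.98365316e+00, -3.70534837e+01,
        1.81297527e-02,  5.31775833e-03,  1.76669414e-05]), 'ee_pos': array([ 182.65306456, -597.40612487,  230.76962733]), 'orientation': array([-3.10607974e+00, -4.64326017e-01,  4.06007895e-04]), 'ft_force': array([-1.2090898 , -0.52013385,  0.10604324]), 'wrist_torque': array([-0.02079602, -0.04345015,  0.05201981]), 'finger_force': 0.0, 'opening': 1.0047158803914837}
top heel_a_mid 0.95 [114. 221.] 423 [503. 563.  38.]
top heel_a_mid 0.84 [260. 202.] 408 [568. 105.  50.]
top heel_a_mid 0.74 [347. 237.] 222 [ 458. -171.   62.]
top stand_a 0.87 [336. 214.] 2566 [ 529. -135.   12.]
top stand_a 0.82 [186. 223.] 2967 [509. 350.  12.]
top stand_a 0.55 [252. 275.] 414 [335. 138.  23.]
top stand_a_flag 0.49 [253. 248.] 253 [433. 125.  61.]
top glue_bottle 0.91 [376. 177.] 417 [ 637. -253.   94.]
scene heel_a_mid 0.64 [180. 188.] 206 [491. 557.  35.]
scene stand_a 0.86 [342. 235.] 726 [ 579. -151.   13.]
scene stand_a 0.7 [285. 234.] 386 [488.  52.  12.]
scene stand_a 0.6 [216. 209.] 959 [472. 364.  15.]
scene stand_a_flag 0.57 [216. 210.] 909 [467. 364.  15.]
scene glue_bottle 0.66 [376. 233.] 186 [ 621. -274.   40.]
```

```bash
python3 - <<'E'
import cv2
t=cv2.imread('pics/top0.png');s=cv2.imread('pics/scene0.png')
cv2.imwrite('pics/top1.png',cv2.resize(t[150:300,80:430],None,fx=2.28,fy=2.28,interpolation=cv2.INTER_CUBIC))
cv2.imwrite('pics/scene1.png',cv2.resize(s[140:340,140:440],None,fx=2.6,fy=2.6,interpolation=cv2.INTER_CUBIC))
E
```

```text
(no output)
```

View pics/top1.png

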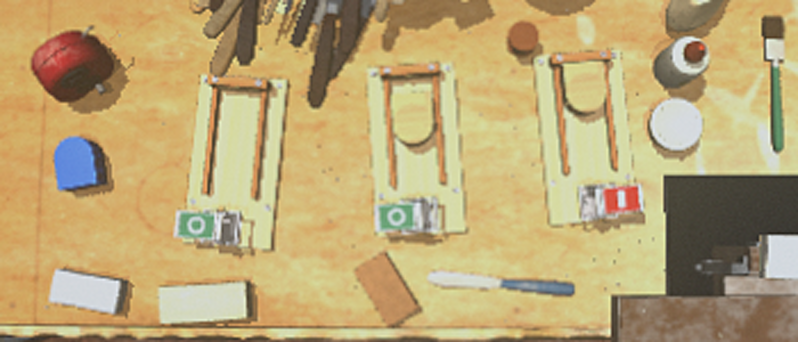

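View pics/scene1.png

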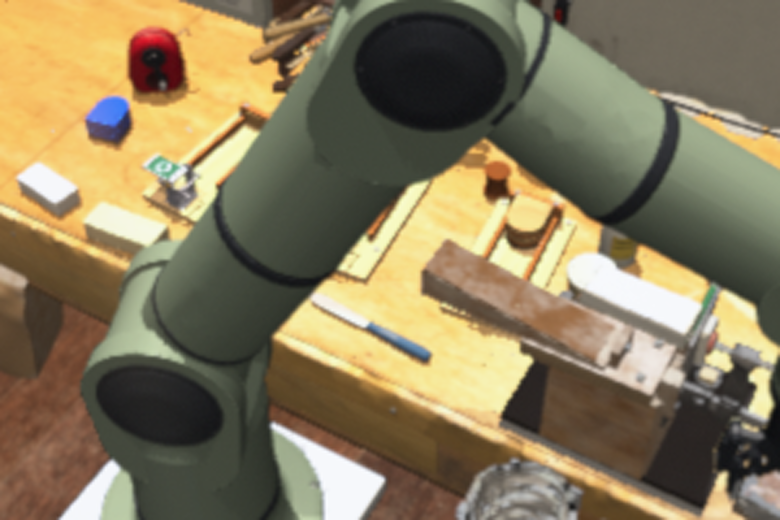

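The top view shows three candidates:
- Left stand, (186,223): empty, flag green. This is stand_c.
- Middle stand, heel at (260,202): the heel is short of its stop and the flag at (253,248) is green. This is **stand_a**.
- Right stand, heel near (337,188): heel home and flag red. This is stand_b.

The blue heel at (114,221) is a decoy. I'll raise the arm, move over stand_a and confirm up close.

Request:
{"name": "servo_tool", "arguments": {"rows": [[[0, 0, 0.15, 0, 1], [0.1, 0.1, 0.18, 0, 1], [0.2, 0.2, 0.18, 0, 1], [0.3, 0.3, 0.18, 0, 1], [0.4, 0.4, 0.18, 0, 1], [0.42, 0.5, 0.18, 0, 1], [0.42, 0.6, 0.18, 0, 1], [0.42, 0.7, 0.18, 0, 1], [0.42, 0.8, 0.18, 0, 1], [0.42, 0.9, 0.18, 0, 1]]], "force": 20}}

```text
time: 1.75
ee_pos: [430.4, -126.9, 339.4]
orientation: [3.107, 0.465, 0.001]
ft_force: [0.7, -0.2, -0.6]
opening: 0.0
finger_force: 0.0
```

Request:
{"name": "servo_tool", "arguments": {"rows": [[[0, 0.1, 0, -0.04, 1], [0, 0.2, 0, -0.09, 1], [0, 0.3, 0, -0.095, 1], [0, 0.37, 0, -0.095, 1], [0, 0.37, 0, -0.095, 1], [0, 0.37, 0, -0.095, 1]]]}}

```text
time: 2.5
ee_pos: [430.4, 92.6, 339.1]
orientation: [3.141, -0.003, -0.0]
ft_force: [-0.6, 0.0, 0.3]
opening: 0.004
finger_force: 0.0
```

```bash
python3 - <<'E'
from h import *
W=viewer.capture("wrist");T=viewer.capture("top")
print(ctrl.get_obs()['ee_pos'],-np.asarray(W['R']).T@W['t'],np.round(W['R'],2))
cv2.imwrite("pics/w0.png",W['color'])
np.savez('w0.npz',**{k:np.asarray(v) for k,v in W.items()})
for n,P in(("w",W),("t",T)):
  for k in["heel_a_mid","stand_a","stand_a_flag"]:
    for d in spotter.trace(k,P):
            m=d['region']&(P['range_z']>0); v,u=np.nonzero(m)
            X=np.median(pts(P,u,v),0) if len(u) else None
            print(n,k,round(d['p'],2),np.round(d['location']),m.sum(),np.round(X,0))
E
```

```text
[430.54079206  92.06499635 339.17097042] [497.47397844  92.31933593 481.8735318 ] [[-0.   -1.    0.  ]
 [-0.96  0.    0.27]
 [-0.27  0.   -0.96]]
w heel_a_mid 0.68 [274.  75.] 2039 [570. 102.  52.]
w heel_a_mid 0.68 [  4. 132.] 414 [497. 538.  11.]
w heel_a_mid 0.2 [277. 111.] 11714 [522.  98.  13.]
w stand_a 0.94 [430. 106.] 11492 [ 529. -130.   13.]
w stand_a 0.88 [276. 111.] 11796 [522.  98.  13.]
w stand_a 0.79 [116. 113.] 12953 [514. 349.  13.]
w stand_a_flag 0.82 [260. 172.] 1010 [435. 120.  62.]
w stand_a_flag 0.41 [277. 113.] 11788 [522.  98.  13.]
t heel_a_mid 0.81 [116. 223.] 478 [503. 565.  38.]
t heel_a_mid 0.24 [164. 247.] 228 [423. 389.  63.]
t heel_a_mid 0.18 [351. 238.] 243 [ 455. -171.   61.]
t stand_a 0.86 [259. 189.] 588 [622. 113.  13.]
t stand_a 0.68 [336. 216.] 2523 [ 526. -137.   12.]
t stand_a 0.56 [182. 222.] 2914 [509. 352.  12.]
t stand_a_flag 0.17 [183. 223.] 2882 [509. 351.  12.]
```

View pics/w0.png

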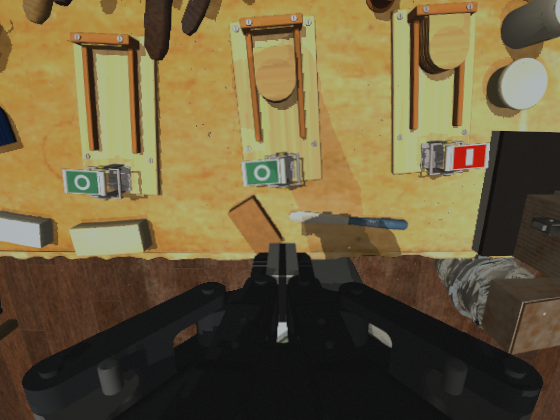

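The wrist view confirms it. stand_a is the middle stand: heel at (274,75) with a gap to the stop at about (275,20), green flag at (262,172). stand_b is on the right with a red flag at (468,157), and stand_c is on the left and empty. Next I'll measure the geometry.

```bash
python3 - <<'E'
from h import *
W=dict(np.load('w0.npz')); 
C=cloud(W); d=spotter
ok=W['range_z']>0
c=W['color'].astype(int)
box=ok&(C[...,1]>10)&(C[...,1]<190)&(C[...,0]>380)&(C[...,0]<670)
Z=C[...,2]
# plywood: fit min-area rect
m=(box&(abs(Z-12)<5)&(c[...,1]>0))
hsv=cv2.cvtColor(W['color'],cv2.COLOR_BGR2HSV).astype(int)
# stand region incl. everything above
m=box&(Z>7)&(Z<20)
n,l,s,_=cv2.connectedComponentsWithStats(m.astype(np.uint8));k=1+np.argmax(s[1:,4]);m=l==k
r=cv2.minAreaRect(C[m][:,:2].astype(np.float32));print('ply',r, np.median(Z[m]))
h=box&(Z>43)&(Z<60)&(C[...,0]>490)
n,l,s,_=cv2.connectedComponentsWithStats(h.astype(np.uint8))
for k in range(1,n):
  if s[k,4]>30:
    q=C[l==k];print('top',s[k],np.round(q.min(0)),np.round(q.max(0)),np.round(np.median(q,0),1)); print('  rect',cv2.minAreaRect(q[:,:2].astype(np.float32)))
g=box&(hsv[...,0]>50)&(hsv[...,0]<95)&(hsv[...,1]>80)&(Z>45)
q=C[g];print('green',len(q),q.min(0).round(),q.max(0).round(),q.mean(0).round(1)); 
A=np.c_[q[:,:2],np.ones(len(q))];print('plane z=',np.linalg.lstsq(A,q[:,2],rcond=None)[0].round(3))
e=box&(C[...,0]<480)&(Z>52);q=C[e];print('flagall',q.min(0).round(),q.max(0).round(),cv2.minAreaRect(q[:,:2].astype(np.float32)))
r=box&(Z>22)&(Z<36)&(C[...,0]<600);
for lo,hi in((10,95),(95,190)):
  q=C[r&(C[...,1]>lo)&(C[...,1]<hi)&(C[...,0]>500)]; 
  if len(q)>10: print('rail',len(q),np.polyfit(q[:,0],q[:,1],1), q[:,0].min(),q[:,0].max(),q[:,2].mean())
t=box&0|(ok&(C[...,0]>400)&(C[...,0]<470)&(abs(C[...,1]-92)<40)&(Z>300));q=C[t];print('tips',len(q),q.min(0).round(),q.max(0).round())
E
```

```text
ply ((530.3216552734375, 99.6483383178711), (238.93328857421875, 124.72333526611328), 4.1207780838012695) 12.201738063892787
top [239  13  64  17 710] [626.  65.  43.] [644. 149.  50.] [634.7 108.   46. ]
  rect ((635.3633422851562, 107.1071548461914), (15.063010215759277, 84.19005584716797), 4.669543266296387)
top [ 253   45   43   56 2005] [533.  74.  45.] [604. 131.  55.] [571.  101.8  52.1]
  rect ((567.7822265625, 102.35578918457031), (69.76231384277344, 55.35005187988281), 3.341157913208008)
green 469 [418. 100.  59.] [450. 144.  65.] [434.1 121.7  62.1]
plane z= [-6.0000e-03  2.0000e-03  6.4375e+01]
flagall [402.  30.  52.] [461. 188. 444.] ((434.6201477050781, 110.2415771484375), (50.12862777709961, 160.3068084716797), 5.395443439483643)
rail 423 [ 0.06158645 33.76488247] 501.09483564376757 599.9530168122549 27.783884555630102
rail 414 [ 0.0952062  81.07800942] 501.2656892017391 599.6353428300478 27.83025295333993
tips 420 [[[ 693.  521.   -1.]
  [ 693.  520.   -1.]
  [ 693.  518.   -1.]
  ...
  [ 652. -243.   95.]
  [ 651. -242.   97.]
  [ 651. -243.   97.]]

 [[ 693.  521. 
[... 836 characters left out ...]
93.  521.   -1.]
  [ 693.  520.   -1.]
  [ 693.  518.   -1.]
  ...
  [ 652. -243.   95.]
  [ 651. -242.   97.]
  [ 651. -243.   97.]]

 [[ 693.  521.   -1.]
  [ 693.  520.   -1.]
  [ 693.  518.   -1.]
  ...
  [ 652. -243.   95.]
  [ 651. -242.   97.]
  [ 651. -243.   97.]]

 ...

 [[ 693.  521.   -1.]
  [ 693.  520.   -1.]
  [ 693.  518.   -1.]
  ...
  [ 652. -243.   95.]
  [ 651. -242.   97.]
  [ 651. -243.   97.]]

 [[ 693.  521.   -1.]
  [ 693.  520.   -1.]
  [ 693.  518.   -1.]
  ...
  [ 652. -243.   95.]
  [ 651. -242.   97.]
  [ 651. -243.   97.]]

 [[ 693.  521.   -1.]
  [ 693.  520.   -1.]
  [ 693.  518.   -1.]
  ...
  [ 652. -243.   95.]
  [ 651. -242.   97.]
  [ 651. -243.   97.]]]
```

Request:
{"name": "servo_tool", "arguments": {"rows": [[[0.13, 0.009, -0.1, 0.024, 1], [0.13, 0.009, -0.2, 0.024, 1], [0.13, 0.009, -0.3, 0.024, 1], [0.13, 0.009, -0.38, 0.024, 1], [0.13, 0.009, -0.44, 0.024, 1], [0.13, 0.009, -0.48, 0.024, 1], [0.13, 0.009, -0.51, 0.024, 1], [0.13, 0.009, -0.522, 0.024, 1], [0.13, 0.009, -0.522, 0.024, 1]]]}}

```text
time: 4.03
ee_pos: [508.6, 98.5, 26.2]
orientation: [3.139, 0.116, 0.0]
ft_force: [-0.2, -0.7, 0.1]
opening: 0.002
finger_force: 0.0
```

```bash
python3 - <<'E'
from h import *
W=viewer.capture("wrist")
cv2.imwrite("pics/w1.png",W['color']); o=ctrl.get_obs(); print(o['ee_pos'],o['orientation'],o['ft_force'])
e=o['ee_pos']; print(proj(W,e), W['fx'],W['k1'])
C=cloud(W); h=(C[...,2]>43)&(C[...,2]<60)&(C[...,0]>500)&(abs(C[...,1]-102)<45)
n,l,s,_=cv2.connectedComponentsWithStats(h.astype(np.uint8))
for k in range(1,n):
  if s[k,4]>100: q=C[l==k];print(s[k],np.round(q.min(0)),np.round(q.max(0)))
E
```

```text
[508.8218875   98.55375598  26.57214693] [-3.13933627e+00 -1.15703402e-01 -1.31253537e-03] [ 0.15735833 -0.09797072  0.70303909]
(np.float64(281.8585896751286), np.float64(257.6732848682394)) 293.9359959682519 -0.045806587073197576
[  209    51   152   180 23541] [533.  74.  49.] [604. 132.  55.]
[251 252  63  24 899] [514.  86.  43.] [520. 112.  60.]
```

View pics/w1.png

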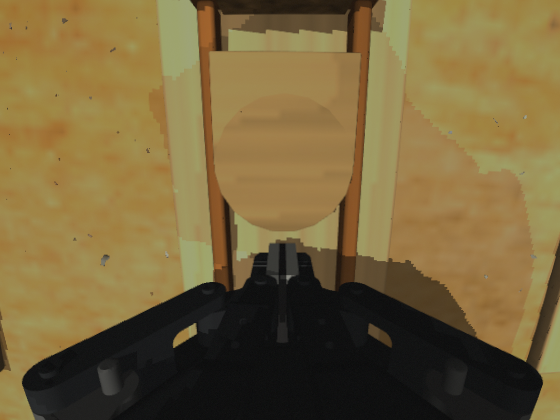

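The fingers at (282,250) are centred in the lane, about 13 mm short of the heel's round end at (282,231). The gap to the stop is about 25 mm. I'll push slowly.

Request:
{"name": "servo_tool", "arguments": {"rows": [[[0.012, 0.0009, 0, 0, 1], [0.02, 0.0015, 0, 0, 1], [0.025, 0.0019, 0, 0, 1], [0.03, 0.0023, 0, 0, 1], [0.035, 0.0026, 0, 0, 1], [0.04, 0.003, 0, 0, 1], [0.045, 0.0034, 0, 0, 1], [0.05, 0.0038, 0, 0, 1], [0.054, 0.0041, 0, 0, 1], [0.056, 0.0042, 0, 0, 1]]]}}

```text
time: 5.32
ee_pos: [542.2, 101.0, 25.9]
orientation: [-3.139, -0.116, 0.0]
ft_force: [-1.8, -0.9, 1.3]
opening: 0.002
finger_force: 0.8
```

Request:
{"name": "servo_tool", "arguments": {"rows": [[[0.002, 0.0001, 0, 0, 1], [0.004, 0.0003, 0, 0, 1], [0.006, 0.0004, 0, 0, 1], [0.006, 0.0004, 0, 0, 1]]]}}

```text
time: 5.82
ee_pos: [545.8, 101.3, 26.0]
orientation: [-3.139, -0.116, -0.0]
ft_force: [-0.3, 0.0, 0.3]
opening: 0.001
finger_force: 0.0
```

Request:
{"name": "servo_tool", "arguments": {"rows": [[[0.0015, 0.0001, 0, 0, 1], [0.003, 0.0002, 0, 0, 1], [0.003, 0.0002, 0, 0, 1]]]}}

```text
time: 6.2
ee_pos: [547.4, 101.3, 25.9]
orientation: [3.139, 0.116, -0.0]
ft_force: [-0.9, -0.3, 1.3]
opening: 0.001
finger_force: 1.0
```

Request:
{"name": "servo_tool", "arguments": {"rows": [[[0.0015, 0.0001, 0, 0, 1], [0.003, 0.0002, 0, 0, 1], [0.003, 0.0002, 0, 0, 1]]]}}

```text
time: 6.58
ee_pos: [547.5, 101.2, 25.7]
orientation: [3.138, 0.116, -0.005]
ft_force: [-13.3, -1.0, 7.3]
opening: 0.001
finger_force: 6.4
```

The force rose to 13 N with no further travel, so the heel is against the stop. I'll back off and check.

Request:
{"name": "servo_tool", "arguments": {"rows": [[[-0.003, -0.0002, 0, 0, 1], [-0.01, -0.0008, 0, 0, 1], [-0.04, -0.003, 0, 0, 1], [-0.05, -0.004, 0.04, 0, 1], [-0.05, -0.004, 0.1, 0, 1], [-0.05, -0.004, 0.2, 0, 1], [-0.08, -0.004, 0.27, 0, 1], [-0.1, -0.004, 0.3, 0, 1], [-0.1, -0.004, 0.3, 0, 1], [-0.1, -0.004, 0.3, 0, 1]]]}}

```text
time: 7.82
ee_pos: [489.4, 98.9, 205.3]
orientation: [3.139, 0.116, -0.0]
ft_force: [-0.6, 0.1, -0.8]
opening: -0.0
finger_force: 0.0
```

```bash
python3 - <<'E'
from h import *
W=viewer.capture("wrist"); o=ctrl.get_obs(); print(o['ee_pos'],o['ft_force'])
np.savez('w2.npz',**{k:np.asarray(v) for k,v in W.items()})
C=cloud(W); Z=C[...,2]
h=(Z>43)&(Z<58)&(C[...,0]>480)&(abs(C[...,1]-102)<55)&(C[...,0]<680)
n,l,s,_=cv2.connectedComponentsWithStats(h.astype(np.uint8))
for k in range(1,n):
  if s[k,4]>100: q=C[l==k];print(s[k],np.round(q.min(0)),np.round(q.max(0)),cv2.minAreaRect(q[:,:2].astype(np.float32)))
hsv=cv2.cvtColor(W['color'],cv2.COLOR_BGR2HSV).astype(int)
g=(hsv[...,0]>50)&(hsv[...,0]<95)&(hsv[...,1]>80)&(Z>45)&(abs(C[...,1]-120)<60)
q=C[g];print('green',len(q),q.min(0).round(),q.max(0).round(),q.mean(0).round(1)); 
e=(abs(C[...,0]-432)<26)&(abs(C[...,1]-110)<70)&(Z>50)&(Z<85)
q=C[e];print('flag',q.min(0).round(),q.max(0).round(),cv2.minAreaRect(q[:,:2].astype(np.float32)))
yp=(q[:,:2]-[436.2,92.6])@[-.075,.997]
for a in range(-40,64,6):
  s=(yp>=a)&(yp<a+6)
  if s.any(): print(a,s.sum(),q[s,2].min().round(1),np.median(q[s,2]).round(1),q[s,2].max().round(1))
cv2.imwrite("pics/w2.png",W['color'])
E
```

```text
[489.30273501  98.96395301 205.10378809] [-0.45300166 -0.59852194  0.20917496]
[ 240   32   90   94 5537] [557.  65.  43.] [644. 149.  55.] ((600.0977172851562, 104.59979248046875), (84.73865509033203, 84.01763916015625), 4.185006141662598)
green 676 [417. 101.  60.] [556. 145. 348.] [437.6 126.3  64.3]
flag [415.  67.  52.] [458. 151.  70.] ((439.4501647949219, 109.27328491210938), (38.928260803222656, 85.46934509277344), 10.711742401123047)
-28 65 55.3 57.7 59.3
-22 44 56.2 57.5 58.7
-10 2 66.0 66.5 66.9
-4 87 60.8 63.8 69.7
2 92 60.2 61.9 68.1
8 98 52.0 61.9 63.7
14 114 51.5 61.9 63.7
20 162 52.0 61.9 64.0
26 152 60.4 62.5 64.8
32 178 60.3 62.2 64.4
38 183 60.1 62.2 64.1
44 184 59.9 62.1 63.8
50 187 60.1 62.4 65.2
56 44 60.7 62.5 63.8
```

View pics/w2.png

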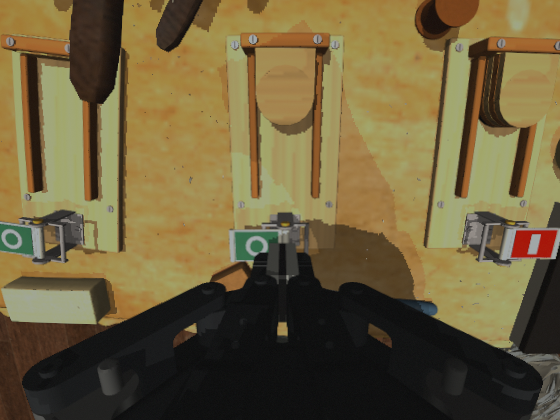

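The heel's flat end now touches the stop at (288,42). The flag at (257,245) lies flat, with its free edge at about y' = +57. The tool only points down, so the plan is:
1. Turn it a quarter round.
2. Press a finger's flat side lightly on the flag's free edge from the left.
3. Raise the edge along its arc by friction.

Request:
{"name": "servo_tool", "arguments": {"rows": [[[-0.02, 0.03, 0, -0.055, 1], [-0.04, 0.06, 0, -0.11, 1], [-0.06, 0.09, 0, -0.165, 1], [-0.08, 0.12, 0, -0.22, 1], [-0.099, 0.131, 0, -0.275, 1], [-0.099, 0.131, -0.04, -0.33, 1], [-0.099, 0.131, -0.08, -0.385, 1], [-0.099, 0.131, -0.12, -0.44, 1], [-0.099, 0.131, -0.16, -0.5, 1], [-0.099, 0.131, -0.167, -0.5, 1]]]}}

```text
time: 9.12
ee_pos: [429.6, 177.1, 104.4]
orientation: [2.495, -1.901, -0.007]
ft_force: [-1.4, 0.2, -1.5]
opening: -0.002
finger_force: 0.0
```

```bash
python3 - <<'E'
from h import *
W=viewer.capture("wrist"); o=ctrl.get_obs(); print(o['ee_pos'],o['orientation'],o['ft_force'],o['joints'].round(2))
C=cloud(W);Z=C[...,2]; X=np.array([.997,.075]);Y=np.array([-.075,.997])
p=(C[...,:2]-[436.2,92.6]); xp=p@X; yp=p@Y
m=(abs(xp)<17)&(yp>5)&(yp<66)&(Z>45)&(Z<85)
print('edge max',np.percentile(yp[m],[95,99,100]).round(1)); print([ (a,np.median(Z[m&(abs(yp-a)<2)]).round(1)) for a in range(10,62,6)])
e=o['ee_pos']; f=(np.linalg.norm(C[...,:2]-e[:2],axis=-1)<30)&(Z<e[2]+60)&(Z>e[2]-10)
for a in range(-10,60,8):
  s=f&(Z>e[2]+a)&(Z<e[2]+a+8)
  if s.sum()>3: q=C[s]-e; print(a,s.sum(),(q[:,:2]@X).min().round(1),(q[:,:2]@X).max().round(1),(q[:,:2]@Y).min().round(1),(q[:,:2]@Y).max().round(1))
cv2.imwrite("pics/w3.png",W['color'])
E
```

```text
[429.98751373 177.5770989  104.27539583] [ 2.48634416 -1.91254879 -0.00438852] [-1.64008344  4.3356675  -2.1036516 ] [-1.18  0.72  0.95  2.14 -0.89  0.76 -2.51]
edge max [54.5 56.9 58. ]
[(10, np.float64(62.2)), (16, np.float64(62.3)), (22, np.float64(62.4)), (28, np.float64(62.5)), (34, np.float64(62.4)), (40, np.float64(62.2)), (46, np.float64(62.2)), (52, np.float64(62.2)), (58, np.float64(62.6))]
-2 26 -4.9 7.6 -12.6 -5.3
6 329 -12.5 13.2 -13.0 -4.5
14 429 -12.8 13.5 -13.2 -4.4
22 470 -12.9 13.6 -13.0 -4.4
30 539 -12.5 13.4 -13.1 10.9
38 792 -23.9 28.9 -17.2 10.1
46 2137 -24.3 29.3 -19.5 11.3
54 2603 -29.9 29.6 -19.2 13.6
```

View pics/w3.png

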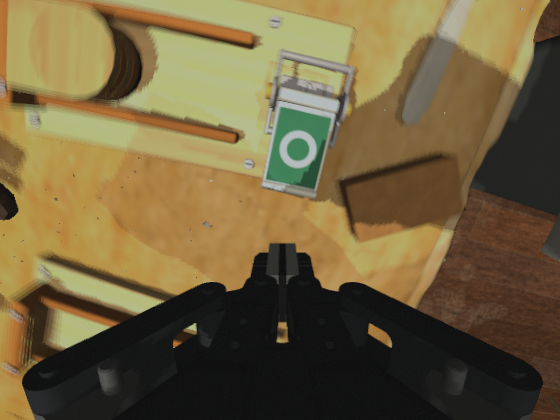

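The last joint reached its range limit about 10° short of the turn. The depth data show that the finger backs are vertical too, at ±13 mm from 6 to 36 mm above the tip. So I'll turn back and use a finger back instead.

Request:
{"name": "servo_tool", "arguments": {"rows": [[[0, 0, 0, 0.055, 1], [0, 0, 0, 0.11, 1], [0, 0, 0, 0.165, 1], [0, 0, 0, 0.22, 1], [0, 0, 0, 0.275, 1], [0, 0, 0, 0.33, 1], [0, 0, 0, 0.385, 1], [0, 0, 0, 0.44, 1], [0, 0, 0, 0.5, 1], [0, 0, 0, 0.5, 1]]]}}

```text
time: 10.42
ee_pos: [430.3, 177.7, 105.8]
orientation: [3.105, 0.431, -0.002]
ft_force: [-0.3, 0.4, 0.4]
opening: 0.001
finger_force: 0.0
```

```bash
python3 - <<'E'
from h import *
o=ctrl.get_obs(); print(o['ee_pos'],o['orientation'],o['ft_force'],o['joints'].round(2))
r=o['orientation'];print('yaw',2*np.arctan2(r[1],r[0]))
E
```

```text
[430.26000794 177.7197308  105.8342424 ] [ 3.10516419e+00  4.31095915e-01 -2.22623787e-03] [-0.29675774  0.36943567  0.37931499] [-0.91  0.54  0.52  2.13 -0.47  0.58 -1.35]
yaw 0.2759002701225116
```

Request:
{"name": "servo_tool", "arguments": {"rows": [[[0, 0, 0, -0.05, 1], [0, 0, -0.02, -0.064, 1], [0, 0, -0.06, -0.064, 1], [0, 0, -0.09, -0.064, 1], [0, 0, -0.103, -0.064, 1], [0.0005, -0.006, -0.103, -0.064, 1], [0.001, -0.012, -0.103, -0.064, 1], [0.001, -0.015, -0.103, -0.064, 1], [0.001, -0.018, -0.103, -0.064, 1], [0.001, -0.018, -0.103, -0.064, 1]]]}}

```text
time: 11.68
ee_pos: [430.5, 166.8, 44.1]
orientation: [3.133, 0.114, -0.004]
ft_force: [0.9, 0.1, -0.1]
opening: -0.001
finger_force: 0.0
```

Request:
{"name": "servo_tool", "arguments": {"rows": [[[0, -0.0025, 0, 0, 1], [0, -0.005, 0, 0, 1], [0, -0.005, 0, 0, 1]]]}}

```text
time: 12.05
ee_pos: [430.4, 164.1, 44.0]
orientation: [3.133, 0.115, -0.005]
ft_force: [-0.2, 1.8, 1.0]
opening: -0.0
finger_force: 1.2
```

Request:
{"name": "servo_tool", "arguments": {"rows": [[[0, -0.0015, 0, 0, 1], [0, -0.0015, 0, 0, 1], [0, -0.0017, 0.0047, 0, 1], [0, -0.002, 0.0093, 0, 1], [0, -0.0026, 0.014, 0, 1], [0, -0.0033, 0.0185, 0, 1], [0, -0.0033, 0.0185, 0, 1]]]}}

```text
time: 12.92
ee_pos: [430.6, 162.8, 55.3]
orientation: [3.134, 0.116, -0.004]
ft_force: [-0.0, 7.9, 1.3]
opening: -0.002
finger_force: 3.7
```

```bash
cat > fl.py <<'E'
from h import *
W=viewer.capture("wrist");T=viewer.capture("scene"); o=ctrl.get_obs(); print(o['ee_pos'],o['ft_force'])
X=np.array([.997,.075]);Y=np.array([-.075,.997])
C=cloud(W);Z=C[...,2];p=(C[...,:2]-[436.2,92.6]); xp=p@X; yp=p@Y
m=(abs(xp)<17)&(yp>-66)&(yp<62)&(Z>45)&(Z<125)
print([ (a,m2.sum(),np.median(Z[m2]).round(1)) for a in range(-62,63,4) if (m2:=m&(abs(yp-a)<2)).sum()>5])
cv2.imwrite("pics/w4.png",W['color'])
E
python3 fl.py
```

```text
[430.52425094 162.82473657  55.21343005] [-0.56983079  7.36599217  2.25993148]
[(-26, np.int64(71), np.float64(57.4)), (-22, np.int64(506), np.float64(57.5)), (-6, np.int64(17), np.float64(62.0)), (-2, np.int64(368), np.float64(64.0)), (2, np.int64(550), np.float64(63.2)), (6, np.int64(396), np.float64(63.2)), (10, np.int64(432), np.float64(64.3)), (14, np.int64(433), np.float64(65.1)), (18, np.int64(443), np.float64(66.0)), (22, np.int64(458), np.float64(66.9)), (26, np.int64(511), np.float64(68.1)), (30, np.int64(626), np.float64(69.2)), (34, np.int64(859), np.float64(111.9)), (38, np.int64(1327), np.float64(113.7)), (42, np.int64(1303), np.float64(111.5)), (46, np.int64(1182), np.float64(109.7)), (50, np.int64(803), np.float64(98.0)), (54, np.int64(456), np.float64(74.1)), (58, np.int64(604), np.float64(102.8)), (62, np.int64(302), np.float64(103.0))]
```

The flag is rising; it's at about 0.23 rad. I'll carry on along the arc.

Request:
{"name": "servo_tool", "arguments": {"rows": [[[0, -0.002, 0.008, 0, 1], [0.0004, -0.0053, 0.017, 0, 1], [0.0007, -0.0093, 0.0253, 0, 1], [0.001, -0.0143, 0.0332, 0, 1], [0.0015, -0.02, 0.0407, 0, 1], [0.002, -0.0262, 0.0475, 0, 1], [0.0025, -0.0332, 0.0537, 0, 1], [0.003, -0.0408, 0.0592, 0, 1], [0.003, -0.0408, 0.0592, 0, 1]]]}}

```text
time: 14.15
ee_pos: [432.3, 137.0, 90.7]
orientation: [3.133, 0.113, -0.004]
ft_force: [0.4, -0.4, -0.7]
opening: -0.0
finger_force: 0.0
```

```bash
python3 fl.py
```

```text
[432.09831075 137.18859606  90.42226418] [ 0.00379458 -0.28644894 -0.05697706]
[(-26, np.int64(77), np.float64(57.5)), (-22, np.int64(313), np.float64(57.6)), (-6, np.int64(16), np.float64(61.8)), (-2, np.int64(288), np.float64(63.7)), (2, np.int64(180), np.float64(68.9)), (6, np.int64(206), np.float64(75.5)), (10, np.int64(225), np.float64(82.4)), (14, np.int64(276), np.float64(89.2)), (18, np.int64(322), np.float64(95.8)), (22, np.int64(483), np.float64(100.5)), (26, np.int64(331), np.float64(110.4)), (30, np.int64(268), np.float64(110.7)), (34, np.int64(196), np.float64(110.8)), (38, np.int64(196), np.float64(111.0)), (42, np.int64(245), np.float64(112.3)), (46, np.int64(253), np.float64(112.3)), (50, np.int64(221), np.float64(111.6)), (54, np.int64(191), np.float64(110.2)), (58, np.int64(91), np.float64(111.5))]
```

View pics/w4.png

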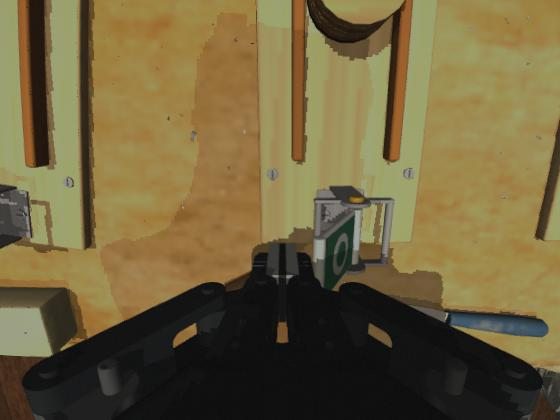

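It's at about 1.03 rad now: the flag stands at (335,250), green face to the right, and the finger is to its left. Next I'll push it past upright.

Request:
{"name": "servo_tool", "arguments": {"rows": [[[0.001, -0.0145, 0, 0, 1], [0.002, -0.0278, 0, 0, 1], [0.003, -0.041, 0, 0, 1], [0.004, -0.0545, 0, 0, 1], [0.005, -0.068, 0, 0, 1], [0.006, -0.081, 0, 0, 1], [0.007, -0.0945, 0, 0, 1], [0.0075, -0.0995, 0, 0, 1], [0.0075, -0.0995, 0, 0, 1]]]}}

```text
time: 15.38
ee_pos: [436.8, 77.5, 90.6]
orientation: [3.133, 0.114, -0.005]
ft_force: [-0.4, -0.5, -0.5]
opening: 0.005
finger_force: 0.0
```

```bash
python3 fl.py
```

```text
[436.7324939   77.85387543  90.55413598] [-0.14489932  0.61295904 -0.00138256]
[(-38, np.int64(111), np.float64(106.5)), (-34, np.int64(413), np.float64(107.2)), (-30, np.int64(354), np.float64(102.6)), (-26, np.int64(423), np.float64(98.8)), (-22, np.int64(419), np.float64(93.7)), (-18, np.int64(403), np.float64(102.3)), (-14, np.int64(405), np.float64(102.9)), (-10, np.int64(397), np.float64(99.7)), (-6, np.int64(409), np.float64(73.2)), (-2, np.int64(359), np.float64(65.5)), (2, np.int64(208), np.float64(63.3)), (18, np.int64(94), np.float64(56.8)), (22, np.int64(279), np.float64(57.7))]
```

Request:
{"name": "servo_tool", "arguments": {"rows": [[[0.001, -0.0086, -0.0055, 0, 1], [0.0013, -0.0172, -0.011, 0, 1], [0.002, -0.027, -0.0193, 0, 1], [0.0025, -0.034, -0.0277, 0, 1], [0.0027, -0.0355, -0.036, 0, 1], [0.0027, -0.0355, -0.041, 0, 1], [0.0027, -0.0355, -0.0443, 0, 1], [0.0027, -0.0355, -0.0443, 0, 1]]]}}

```text
time: 16.48
ee_pos: [438.3, 56.5, 63.9]
orientation: [3.133, 0.115, -0.005]
ft_force: [0.2, 1.2, 0.0]
opening: 0.0
finger_force: 0.0
```

Request:
{"name": "servo_tool", "arguments": {"rows": [[[0, 0, -0.002, 0, 1], [0, 0, -0.004, 0, 1], [0, 0, -0.004, 0, 1]]]}}

```text
time: 16.85
ee_pos: [438.4, 56.5, 61.6]
orientation: [3.133, 0.114, -0.005]
ft_force: [-0.0, -0.2, 1.1]
opening: 0.001
finger_force: 0.3
```

Request:
{"name": "servo_tool", "arguments": {"rows": [[[0, 0, -0.001, 0, 1], [0, 0, -0.002, 0, 1], [0, 0, -0.002, 0, 1]]]}}

```text
time: 17.23
ee_pos: [438.5, 56.5, 61.0]
orientation: [3.134, 0.114, -0.004]
ft_force: [-4.3, -0.7, 24.0]
opening: -0.002
finger_force: 12.2
```

It's pressed firmly onto its rest. I'll lift away and inspect.

Request:
{"name": "servo_tool", "arguments": {"rows": [[[0, 0, 0.004, 0, 1], [0, 0, 0.03, 0, 1], [0, 0, 0.1, 0, 1], [-0.03, 0.03, 0.2, 0, 1], [-0.06, 0.06, 0.28, 0, 1], [-0.07, 0.06, 0.32, 0, 1], [-0.07, 0.06, 0.32, 0, 1], [-0.07, 0.06, 0.32, 0, 1]]]}}

```text
time: 18.23
ee_pos: [396.2, 92.5, 251.9]
orientation: [3.133, 0.115, -0.005]
ft_force: [-0.1, 0.7, -0.6]
opening: -0.003
finger_force: 0.0
```

```bash
python3 fl.py; python3 - <<'E'
from h import *
W=viewer.capture("wrist");C=cloud(W);Z=C[...,2]
X=np.array([.997,.075]);Y=np.array([-.075,.997]);p=(C[...,:2]-[530.3,99.6]);xp=p@X;yp=p@Y
for lo,hi in((38,47.5),(48.5,58)):
  m=(abs(yp)<26)&(xp>10)&(xp<125)&(Z>lo)&(Z<hi);print(lo,np.percentile(xp[m],[0,2,98,100]).round(1))
E
```

```text
[396.1841721   92.03655105 251.69664131] [-0.28632137 -0.85737818  0.03494442]
[(-58, np.int64(75), np.float64(62.8)), (-54, np.int64(115), np.float64(62.3)), (-50, np.int64(111), np.float64(62.2)), (-46, np.int64(105), np.float64(62.1)), (-42, np.int64(109), np.float64(62.1)), (-38, np.int64(110), np.float64(62.1)), (-34, np.int64(105), np.float64(62.4)), (-30, np.int64(113), np.float64(62.5)), (-26, np.int64(110), np.float64(62.3)), (-22, np.int64(105), np.float64(62.2)), (-18, np.int64(124), np.float64(62.2)), (-14, np.int64(92), np.float64(62.1)), (-10, np.int64(122), np.float64(62.1)), (-6, np.int64(111), np.float64(61.5)), (-2, np.int64(105), np.float64(63.7)), (2, np.int64(123), np.float64(63.0)), (18, np.int64(29), np.float64(57.8)), (22, np.int64(90), np.float64(57.8))]
38 [27.7 27.8 42.8 44.5]
48.5 [27.7 29.4 58.8 59.5]
```

View pics/w4.png

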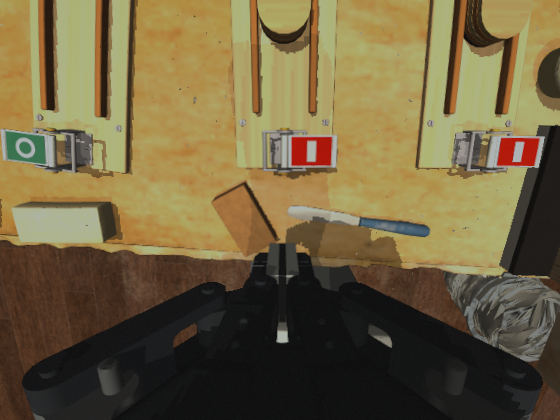

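stand_a's flag at (311,151) lies flat with the red face up. The heel's round end is at 27.7 mm against an expected 28, so it is home. The other stands haven't changed.

```bash
python3 -c "
from plant import ctrl
print(ctrl.hand_in())"
```

```text
the job is handed in; nothing more can be done
None
```

The job is handed in at about 18 s: stand_a's heel is pushed home against its stop, its flag lies flat with the red face up, and the robot touched nothing else.

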